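Pin the specimen carriage of the hardness-test slide

ROBOT

A 6-joint arm with a two-finger parallel gripper is mounted at the origin on the work surface. World frame = base frame: x ahead of the robot, y to its left, z up, the work surface at z = 0. Lengths are in mm, angles in rad, forces in N, time in s.
With the tool pointing down it reaches from about 400 to 925 mm from the base axis. Payload 12.5 kg.
Tool frame: the origin (TCP) lies midway between the tips of the shut fingers; the grasp point (between the pads) lies 19 mm behind it (env.grip_depth is the distance from the TCP to the grasp point, in mm); z points along the fingers, y is the line along which they close (so a half turn about z gives the same grasp; the last joint's range is limited). The gripper opens to 95 mm and grips with 3 to 60 N. Pads are 20 mm wide; open, the fingers measure 119 mm over their backs; the gripper's body (75 mm by 180 mm) begins 59 mm behind the grasp point.
Start: joints at [1.038, 0.491, 1.559, -0, 1.092, -0.106], TCP at [258.711, 568.96, 214.661] pointing down, gripper open.
Joint ranges: [-3.1, 3.1], [-0.84, 2.19], [0.05, 2.79], [-1.13, 4.28], [0.06, 2.93], [-2.69, 2.69]. Speed limits (rad/s): [2.22, 2.22, 2.79, 3.14, 3.14, 3.14].

INTERFACE

Orientations are given as [roll, pitch, yaw] about the fixed x, y, z axes, in that order (R = Rz(yaw) Ry(pitch) Rx(roll)).
In Python, from cell import monitor, viewer, order, env gives the robot as it stands.
- The arm moves only by the tool move_arm, never from a script. Its argument "moves" is one flat list of numbers, 4 for each row, row after row: the shift along the tool's x, y, z normalised to -1 to 1, where 1 is 0.15 m, then the turn about the tool's z normalised to -1 to 1, where 1 is pi/2 rad. A call has 1 to 10 rows; each row shifts and turns the commanded pose from where the row before left it, along the tool's axes as they then stand; what a row does not reach is not made up. A row lasts 1/8 s, in which the tool goes at most 62.5 mm and 10.7 degrees, less where a joint would pass 70% of its speed; a pose out of reach is approached as far as the arm can. A call with a number of a shift or a turn outside -1 to 1 is refused whole. A call with a gripper value outside its range is refused whole. "claw" is the finger opening in mm, from 0 to 95.1, set as the call begins (left out, the last holds). The fingers move at their own pace and stop on an object; the grip force is fixed at half the most. Time passes only in rows, so rows that do not move let the fingers close. It gives the time, the measured TCP pose, the force, the opening and the grip force at its end, in the units of the state.
- monitor.state(): the state, without advancing time (a new reading comes with each control period).
- viewer.read_camera(name): name is "side" or "top" or "wrist"; returns the picture (420x560x3 uint8, red, green, blue); there is no depth.
- viewer.camera_info(name): a dict with "K" (3x3 intrinsics, pixels), "dist_coeffs" ([k1, k2, p1, p2, k3] as OpenCV has them; the pictures are not rectified), "camera_from_world" (4x4, takes a point from world to camera coordinates). Camera axes: x right, y down, z forward; pixel columns grow to the right and rows downward; lengths in mm; the calibration is good to about 2 mm. A picture is of the moment at which its call begins: read the wrist's pose just before it. camera_info takes no time and is no camera call; for the wrist camera it gives the pose at the moment of the call.
- order.job_done(): hands the job in; it is judged then, once.
The state is a dict: "t": time; "joints": joint angles; "qvel": joint speeds; "tau": joint torques, N m; "eef_pos": TCP position; "tcp_rot": TCP orientation; "ft_force": force on the tool from outside, world axes, zero at the start; "moment": the same for the moment, N m; "opening": opening from 0.0 (shut) to 1.0 (fully open); "grip_force": force on a finger pad.
Only numpy, scipy, OpenCV 4.12 (cv2) and the standard library are available. Lean on these libraries where they do the work, as an engineer would, in place of code of your own. Each camera call takes 0.05 s, during which the arm holds its last target. There are 200 camera calls.

TASK

Slide the carriage fully home against its stop so that the hole in its tongue lines up with the holes in the fork, and leave it there. Then take the ball-lock pin from its holder with its thumb button held in, feel for the hole in the fork and put the pin straight down through all three holes until its shoulder sits flat on the fork, and let go so that the button springs out and the balls lock. Push gently throughout, never forcing the carriage or the pin, and leave the steel disc, bottle and spanner alone.

Things in the scene. Friction and masses are not known exactly. Their poses are not given: they have to be found in the camera images.
- slide_base: Base plate of the specimen slide, fixed to the table: dark steel, 180 (x) x 335 (y) x 12 mm. Origin at table height, 140 mm from its +y end, on its centre line; y runs along the slide towards the fork, z up. Bolted to it through slots is the slideway (rails and fork), set anywhere up to 9 mm to either side (x) of the plate's centre line; where it is set is not measured, and it does not move.
- fork_nominal (a point): Point on the base plate's centre line 90 mm along y from its origin, 76 mm above the table: the middle of the fork's top face if the slideway were set dead centre. The fork is two grey level lugs 60 x 60 mm (z = 64 to 76 and 40 to 50 mm), each with a 15 mm round hole in its middle, square-edged; the real hole lies up to 9 mm from this point along the slide's x. Axes as slide_base.
- carriage (a joint): Travel of the aluminium carriage along the slide's +y towards the fork, 0 to 0.060 m; starts at 0 to 0.030. At 0.060 it meets its hard stop and the hole in its tongue (z = 52 to 62 mm, between the lugs) is right under the lug holes. It slides with about 3 N of friction and stays where it is left.
- post_start (a point): Point on the base's centre line, 85 mm above the table, 160 mm along -y from its origin: the middle of the carriage's post at travel 0 if the slideway is set dead centre. The post, to push or grip, is steel, upright, 24 mm diameter, 62 (carriage top) to 108 mm above the table; it moves with the carriage. 75 mm from it towards the fork is a fixed round specimen, 60 mm diameter, top at 84 mm.
- pin_grip (a point): Centre of the black handle of the loose ball-lock pin (about 0.2 kg), upright in its holder. Handle 24 (x) x 26 (y) x 50 mm tall, z up the pin; this point is 31 mm above the shoulder's underside. On the handle's +y face, centred at this height, is the thumb button, 14 mm wide, 24 mm tall, 5 mm proud; squeezing the handle along its y pushes it flush.
- pin_shoulder (a point): Centre of the underside of the pin's shoulder (steel disc 28 mm diameter, 6 mm thick). Below it is the shank, 14 mm in diameter and 52 mm long, with a flat end whose edge is chamfered by 1 mm: it drops into a hole only when within about 1.5 mm of its centre. Axes as pin_grip.
- pin_balls (a point): Point on the pin's axis between its two locking balls, 41 mm below the shoulder; the balls, on the pin's +y and -y sides, stand out 3 mm each unless the button is in, and then cannot pass the holes. They spring out under the lower lug (its underside is 36 mm below the upper lug's top) only if the shoulder is within 2 mm of the upper lug.
- thumb_button (a joint): How far the thumb button is pressed in: 0 out (balls out), 0.005 m fully in, flush with the handle (balls in). A spring pushes it out: 5 N to start, 9 N fully in.
- pin: The whole ball-lock pin; its origin is the same point as pin_shoulder.
- holder: The pin's holder, a fixed wooden block 80 x 80 x 62 mm with a 23 mm through hole in its middle; the pin stands in it with its shoulder flat on the block's top, 62 mm above the table, the hole loose round the balls. Origin at the centre of its underside.
- test_block: Bystander: a bare steel disc, 64 mm diameter, 16 mm high, on the table; origin at the centre of its underside.
- oil_bottle: Bystander: a white bottle, 52 mm diameter, 120 mm tall; origin at the centre of its underside.
- spanner: Bystander: a steel spanner, 170 mm long, lying on the table along its x.
Things that resemble listed ones, but are neither listed nor needed, are in the scene too. What is shaped like the pin but green or orange is not meant.

How it is judged:
By the outcome, as a careful person would: the job done as asked, in the order asked, and still so for the second after the job is handed in, with the robot touching nothing.
It also fails if it takes over 72 s, if anything falls off the work surface, if the arm or the gripper's body presses on something with over 40 N, if the wrist force passes 120 N, or if a joint passes its speed limit or range.

## Working session

There is one attempt and no reset: what is moved stays moved. The work goes in short steps, Python scripts to look and compute and a tool call to move; the robot and the scene stay as the last step left them, time stands still between calls to the robot, and variables do not carry over. Pictures are saved under pics/ and viewed, at most 10 in all, crops included, and the job is handed in when it is done.

Besides the shell and the picture viewer there is one more tool, called after "Request:" as name(argument=value, ...) on one line, values as JSON. move_arm: Moves the arm, as the interface text tells. Scaled input: -1 to 1 covers 0.15 m each way for a shift and pi/2 rad each way for a turn. Its arguments: {"type":"object","properties":{"moves":{"type":"array"},"claw":{"type":"number"}},"required":["moves"]}

```bash
mkdir -p pics; ls; cat > h.py <<'E'
import numpy as np, cv2
from cell import monitor, viewer, order, env
def ray(info,uv):
    K=np.array(info["K"],float);d=np.array(info["dist_coeffs"],float);T=np.array(info["camera_from_world"],float)
    p=cv2.undistortPoints(np.array(uv,float).reshape(-1,1,2),K,d).reshape(-1,2)
    R=T[:3,:3];c=-R.T@T[:3,3]
    return c,(np.c_[p,np.ones(len(p))]@R)
def onplane(info,uv,z):
    c,d=ray(info,uv); return c+d*((z-c[2])/d[:,2])[:,None]
def proj(info,P):
    T=np.array(info["camera_from_world"],float)
    return cv2.projectPoints(np.array(P,float).reshape(-1,1,3),cv2.Rodrigues(T[:3,:3])[0],T[:3,3],np.array(info["K"],float),np.array(info["dist_coeffs"],float))[0].reshape(-1,2)
def save(n,im): cv2.imwrite("pics/"+n+".png",im[:,:,::-1])
E
python3 - <<'E'
from h import *
for n in ["top","side","wrist"]:
    im=viewer.read_camera(n);save(n+"0",im);i=viewer.camera_info(n)
    print(n,np.round(np.array(i["camera_from_world"]),2).tolist(),np.array(i["K"]).round(0).tolist())
s=monitor.state();print({k:np.round(v,3).tolist() for k,v in s.items()})
E
```

```text
pics
top [[0.03, -1.0, 0.03, -79.98], [-0.99, -0.03, -0.11, 599.09], [0.11, -0.03, -0.99, 1231.12], [0.0, 0.0, 0.0, 1.0]] [[538.0, 0.0, 273.0], [0.0, 538.0, 199.0], [0.0, 0.0, 1.0]]
side [[0.93, -0.37, -0.02, -550.04], [-0.2, -0.45, -0.87, 177.02], [0.31, 0.81, -0.5, 1090.01], [0.0, 0.0, 0.0, 1.0]] [[488.0, 0.0, 278.0], [0.0, 488.0, 207.0], [0.0, 0.0, 1.0]]
wrist [[0.41, 0.91, -0.0, -624.79], [0.88, -0.4, 0.26, -28.31], [0.23, -0.11, -0.97, 391.12], [0.0, 0.0, 0.0, 1.0]] [[358.0, 0.0, 281.0], [0.0, 358.0, 204.0], [0.0, 0.0, 1.0]]
{'t': 0.15, 'joints': [1.038, 0.491, 1.559, -0.0, 1.092, -0.106], 'qvel': [-0.002, -0.001, -0.002, -0.001, 0.001, -0.001], 'tau': [0.002, -61.289, -25.827, 0.069, 0.047, -0.0], 'eef_pos': [258.632, 568.779, 214.203], 'tcp_rot': [-3.141, -0.0, 2.715], 'ft_force': [0.181, 0.744, -0.722], 'moment': [0.03, -0.002, 0.012], 'grip_force': 0.0, 'opening': 1.005}
```

View pics/top0.png

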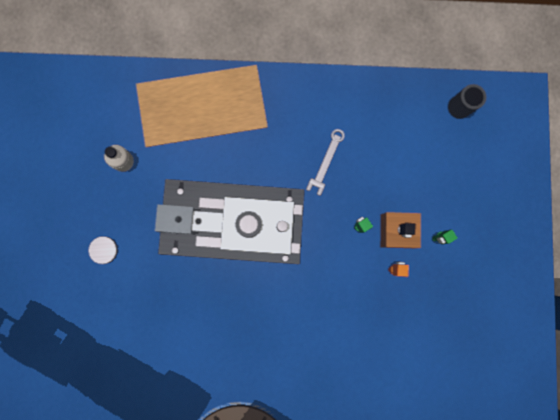

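View pics/side0.png

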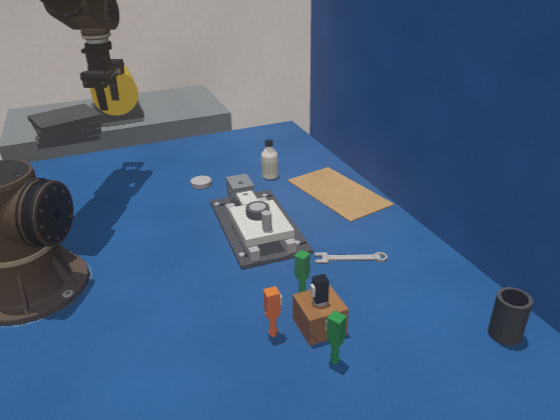

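Top view: slide at about (230,222) with the fork on the left (hole near (178,219)), the post at (282,227) and the carriage between them. The pin candidates are green (363,225), green (446,237), orange (400,269) and black in the wooden block (408,229). The black one fits because it is black and stands in the holder. I'll confirm it in an enlarged crop.

```bash
python3 - <<'E'
import cv2,numpy as np
t=cv2.imread("pics/top0.png");s=cv2.imread("pics/side0.png")
a=cv2.resize(t[170:280,150:310],None,fx=5,fy=5,interpolation=2)[:, :800]
b=cv2.resize(t[190:290,345:465],None,fx=4,fy=4,interpolation=2)
c=cv2.resize(s[240:370,260:350],None,fx=3,fy=3,interpolation=2)
cv2.imwrite("pics/c1.png",a)
d=np.zeros((400,760,3),np.uint8);d[:400,:480]=b;d[:390,485:755]=c
cv2.imwrite("pics/c2.png",d)
E
```

```text
(no output)
```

View pics/c1.png

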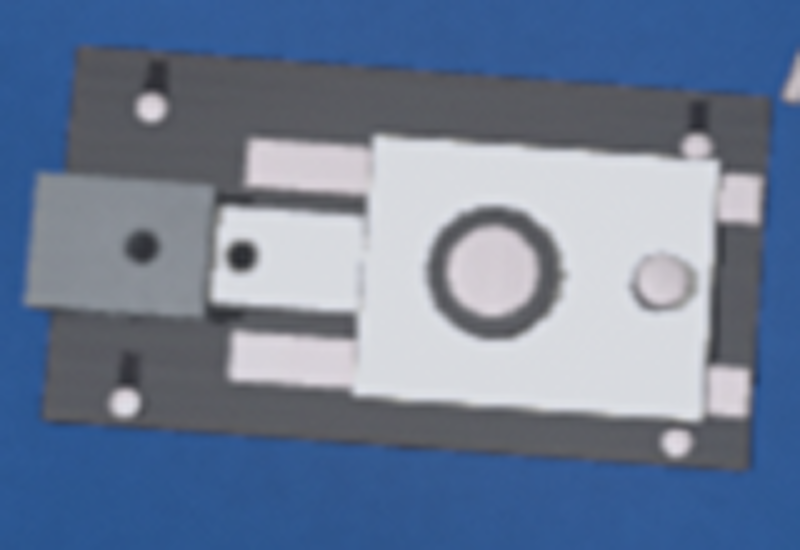

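View pics/c2.png

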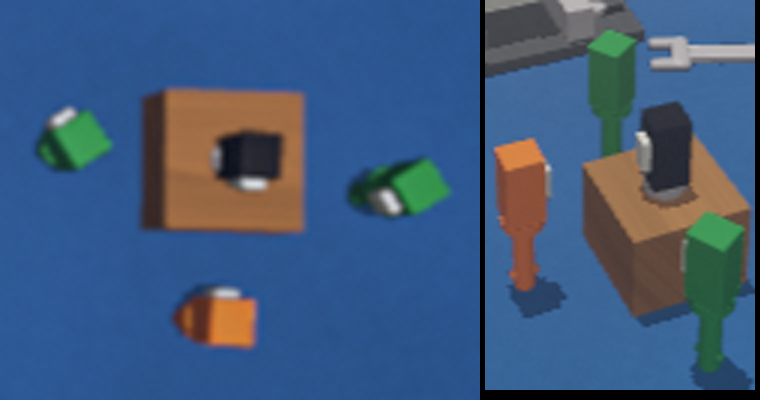

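The crop confirms that the black-handled pin stands in the wooden block, with its white button on the image-down side (world −x). The fork hole is at (178.4,219.2), the tongue hole at (198,221) and the post top at (282.5,226).

```bash
cat > m.py <<'E'
from h import *
im=cv2.imread("pics/top0.png")[:,:,::-1];i=viewer.camera_info("top")
g=im.astype(int)
def cen(m,box):
    x0,x1,y0,y1=box;mm=np.zeros(m.shape,np.uint8);mm[y0:y1,x0:x1]=m[y0:y1,x0:x1]
    n,l,s,c=cv2.connectedComponentsWithStats(mm);k=1+np.argmax(s[1:,4]);return c[k],s[k],(l==k).astype(np.uint8)
gray=g.sum(2)/3
# plate: not blue
blue=(g[:,:,2]-g[:,:,0]>50)
c,s,m=cen((~blue).astype(np.uint8),(150,308,170,275))
cn=max(cv2.findContours(m,0,1)[0],key=cv2.contourArea)
# long edges: fit lines of top & bottom boundary columns
top=[];bot=[]
for x in range(200,290):
    ys=np.where(m[:,x])[0];top.append((x,ys.min()-.5));bot.append((x,ys.max()+.5))
T=onplane(i,top,12);B=onplane(i,bot,12)
for n,P in(("T",T),("B",B)):
    p=np.polyfit(P[:,1],P[:,0],1);print(n,"x=%.4f*y+%.2f"%tuple(p),"x at y=200",np.polyval(p,200), 'yrange',P[:,1].min(),P[:,1].max())
w=np.clip(75-gray,0,None)
def wc(box):
    x0,x1,y0,y1=box;W=w[y0:y1,x0:x1];Y,X=np.mgrid[y0:y1,x0:x1];return [(W*X).sum()/W.sum(),(W*Y).sum()/W.sum()]
print(gray[215:224,173:184].astype(int))
h=wc((174,183,215,224));print("fork hole px",h,onplane(i,[h],76))
t=wc((193,203,216,226));print("tongue px",t,onplane(i,[t],62))
print("post",onplane(i,[(150+663/5,170+279/5)],108))
blk=((g.max(2)<60)).astype(np.uint8)
c,s,m=cen(blk,(385,425,210,250));cn=max(cv2.findContours(m,0,1)[0],key=cv2.contourArea)
r=cv2.minAreaRect(cn);print("handle",c,s,r,onplane(i,[c],118));bp=cv2.boxPoints(r);print(onplane(i,bp,118).round(1))
for q in[(345+62/4,190+140/4),(345+405/4,190+185/4),(345+232/4,190+320/4)]: print("others z=110",onplane(i,[q],110).round(0))
wood=((g[:,:,0]-g[:,:,2]>25)).astype(np.uint8)
c,s,m=cen(cv2.morphologyEx(wood,cv2.MORPH_CLOSE,np.ones((15,15))),(375,430,205,255));print("wood",s,onplane(i,[c],62))
E
python3 m.py
```

```text
T x=0.0418*y+635.64 x at y=200 643.9912254689871 yrange -99.46926864492877 114.15963049852124
B x=0.0418*y+455.66 x at y=200 464.01576932100426 yrange -104.14373346392675 106.32889546480584
[[143 143 142 138 130 127 129 135 140 141 140]
 [144 143 135 117  97  89  94 110 131 142 143]
 [143 136 115  88  71  61  62  80 113 139 143]
 [141 129  99  72  62  56  52  62  96 131 142]
 [142 125  88  66  58  54  51  59  88 126 141]
 [141 127  91  66  55  51  51  64  99 132 143]
 [142 135 113  88  66  57  63  87 118 139 143]
 [143 142 135 120 101  91 100 123 138 144 143]
 [142 143 143 141 136 133 135 142 144 144 142]]
fork hole px [np.float64(178.22688172043013), np.float64(219.10860215053765)] [[543.23687946 152.29562706  76.        ]]
tongue px [np.float64(197.85302197802196), np.float64(220.78296703296704)] [[541.76382915 109.60873614  62.        ]]
post [[533.47876285 -81.98265021 108.        ]]
handle [406.97333333 228.51333333] [400 223  15  12 150] ((407.0, 228.5), (11.0, 14.0), 90.0) [[ 535.33770463 -355.74864425  118.        ]]
[[ 547.  -340.2  118. ]
 [ 548.  -371.4  118. ]
 [ 523.7 -371.4  118. ]
 [ 522.8 -340.3  118. ]]
others z=110 [[ 540. -254.  110.]]
others z=110 [[ 521. -446.  110.]]
others z=110 [[ 444. -349.  110.]]
wood [ 385  213   36   35 1242] [[ 535.41005647 -361.27290918   62.        ]]
```

Request:
move_arm(moves=[0,0,0,0.1073,0,0,0,0.1073,0,0,0,0.1073,0,0,0,0.1073,0,0,0,0.1073,0,0,0,0.1073,0,0,0,0.1073,0,0,0,0], claw=0)

```text
t: 1.15
eef_pos: [258.7, 568.9, 214.4]
tcp_rot: [-3.141, 0.0, 1.536]
ft_force: [-0.2, 1.2, 0.6]
opening: 0.217
grip_force: 0.0
```

Request:
move_arm(moves=[-0.2892,0.1236,0,0,-0.2892,0.1236,0,0,-0.2892,0.1236,0,0,-0.2892,0.1236,0,0,-0.2892,0.1236,0,0,-0.2892,0.1236,0,0,-0.2892,0.1236,0,0,-0.2892,0.1236,0,0,-0.2892,0.1236,0,0,-0.2892,0.1236,0,0])

```text
t: 2.4
eef_pos: [428.9, 127.3, 214.8]
tcp_rot: [3.141, -0.0, 1.54]
ft_force: [0.0, 0.3, 0.5]
opening: 0.004
grip_force: 0.0
```

Request:
move_arm(moves=[-0.2892,0.1236,0,0,-0.2892,0.1236,0,0,-0.2892,0.1236,0,0,-0.2892,0.1236,0,0,-0.2892,0.1236,0,0,-0.2892,0.1236,0,0,0,0,0,0])

```text
t: 3.28
eef_pos: [530.9, -137.8, 214.1]
tcp_rot: [3.142, 0.0, 1.536]
ft_force: [-0.5, 1.0, 0.1]
opening: 0.002
grip_force: 0.0
```

Request:
move_arm(moves=[0,0,0.3,0,0,0,0.3,0,0,0,0.293,0,0,0,0,0,0.08,0,0,0,0.08,0,0,0,0.03,0,0,0,0.03,0,0,0,0.03,0,0,0,0.03,0,0,0])

```text
t: 4.53
eef_pos: [532.2, -93.4, 80.9]
tcp_rot: [3.141, 0.0, 1.535]
ft_force: [1.1, -3.4, 2.3]
opening: 0.005
grip_force: 1.7
```

Request:
move_arm(moves=[0.027,0,0,0,0.027,0,0,0,0.027,0,0,0,0.027,0,0,0,0.02,0,0,0,0.02,0,0,0,0.013,0,0,0,0.013,0,0,0])

```text
t: 5.52
eef_pos: [532.8, -67.1, 80.6]
tcp_rot: [3.142, -0.0, 1.535]
ft_force: [1.7, -3.6, 0.8]
opening: 0.007
grip_force: 1.6
```

Request:
move_arm(moves=[0.01,0,0,0,0.01,0,0,0])

```text
t: 5.78
eef_pos: [532.8, -64.2, 80.6]
tcp_rot: [-3.142, -0.0, 1.535]
ft_force: [2.7, -3.7, 0.5]
opening: 0.007
grip_force: 1.6
```

Request:
move_arm(moves=[0.008,0,0,0,0.008,0,0,0,0,0,0,0])

```text
t: 6.15
eef_pos: [532.7, -61.7, 80.6]
tcp_rot: [-3.141, -0.0, 1.535]
ft_force: [1.4, -1.5, 1.0]
opening: 0.003
grip_force: 0.9
```

Request:
move_arm(moves=[0.008,0,0,0,0,0,0,0])

```text
t: 6.4
eef_pos: [532.8, -60.7, 80.6]
tcp_rot: [-3.141, -0.0, 1.535]
ft_force: [0.6, -3.8, 0.3]
opening: 0.006
grip_force: 1.8
```

Request:
move_arm(moves=[0.007,0,0,0,0,0,0,0])

```text
t: 6.65
eef_pos: [532.8, -60.5, 80.7]
tcp_rot: [-3.141, 0.001, 1.535]
ft_force: [0.4, -12.7, 0.2]
opening: 0.004
grip_force: 5.8
```

Request:
move_arm(moves=[-0.1,0,0,0,-0.03,0,0,0,0,0,-0.3,0,0,0,-0.3,0,0,0,-0.2,0,0.28,0.01,0,0,0.28,0.01,0,0,0.28,0.01,0,0,0.28,0.01,0,0,0,0,0,0])

```text
t: 7.9
eef_pos: [544.0, 90.7, 200.5]
tcp_rot: [-3.141, -0.001, 1.538]
ft_force: [-0.3, 0.3, -0.1]
opening: 0.003
grip_force: 0.0
```

```bash
python3 - <<'E'
from h import *
i=viewer.camera_info("wrist");im=viewer.read_camera("wrist");save("w1",im)
print(monitor.state()["eef_pos"],monitor.state()["qvel"])
print(proj(i,[[543.2,152.3,76]]))
E
```

```text
[543.98828011  89.45747676 200.46390511] [-0.03603306 -0.00354502  0.00720814 -0.00521933 -0.00202237 -0.00756796]
[[277.79743239 123.58884496]]
```

View pics/w1.png

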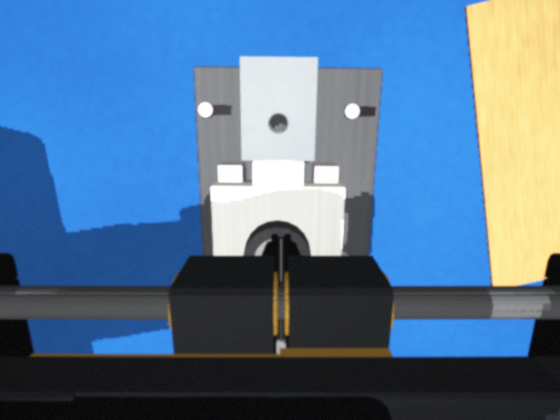

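The wrist view shows the fork hole at about (278,123), which agrees with the top-camera estimate (277.8,123.6). The arm is settled, so I'll measure it precisely.

```bash
cat > hole.py <<'E'
from h import *
for k in range(3):
    i=viewer.camera_info("wrist");im=viewer.read_camera("wrist").astype(float).mean(2)
    u,v=278,123;W=im[v-16:v+16,u-16:u+16];m=(W<115).astype(np.uint8)
    n,l,s,c=cv2.connectedComponentsWithStats(m);j=1+np.argmax(s[1:,4])
    cn=max(cv2.findContours((l==j).astype(np.uint8),0,1)[0],key=cv2.contourArea);e=cv2.fitEllipse(cv2.convexHull(cn))
    p=np.array(c[j])+[u-16,v-16];q=np.array(e[0])+[u-16,v-16];st=monitor.state()
    print(p,q,e[1],onplane(i,[p,q],76).round(2).tolist(),np.round(st["eef_pos"],2))
print(W[4:28,4:28].astype(int))
i=viewer.camera_info("top");im=viewer.read_camera("top");g=im.astype(int).mean(2)
w=np.clip(100-g,0,None)[215:224,173:184];Y,X=np.mgrid[215:224,173:184]
p=[(w*X).sum()/w.sum(),(w*Y).sum()/w.sum()];print(p,onplane(i,[p],76),g[215:224,173:184].astype(int))
E
python3 hole.py
```

```text
[277.32926829 118.68292683] [277.6532793  119.89517212] (14.786823272705078, 17.028608322143555) [[543.02, 154.81, 76.0], [543.25, 153.85, 76.0]] [544.05  88.57 200.5 ]
[277.09815951 117.52760736] [277.39234447 118.81050014] (15.353510856628418, 16.59845542907715) [[543.02, 154.83, 76.0], [543.22, 153.82, 76.0]] [544.13  88.06 200.55]
[276.89221557 116.7005988 ] [277.24539661 118.09237576] (16.11088752746582, 16.203876495361328) [[543.05, 154.94, 76.0], [543.29, 153.85, 76.0]] [544.21  87.75 200.63]
[[234 233 233 226 208 175 142 119 103  95  85  82  83  90  98 106 124 158
  196 220 230 233 233 234]
 [235 233 230 212 182 138 105  87  81  81  79  77  75  75  75  80  89 121
  163 198 220 230 233 233]
 [234 232 219 190 149 105  85  77  75  77  77  75  77  75  73  72  77  94
  127 163 202 225 232 233]
 [233 227 203 161 117  89  81  76  75  75  76  75  76  73  76  75  76  82
   99 137 181 217 230 233]
 [232 222 190 141 100  80  75  74  76  79  75  73  73  73  75  74  76  74
   86 120 169 207 226 232]
 [230 215 177 130  96  75  72  72  75  76  76  76  76  72  76  74  76  75
   79 109 157 19
[... 1562 characters left out ...]
2 232 231 231 232 232 231 232 233 232
  232 231 231 232 231 229]
 [233 232 233 232 232 231 232 232 232 232 232 232 231 232 233 232 231 232
  231 232 231 231 231 230]
 [233 233 232 232 232 232 232 231 232 232 232 232 232 231 231 232 231 231
  230 231 231 231 229 230]]
[np.float64(178.01649155472802), np.float64(219.41548078201888)] [[542.52975654 152.73394714  76.        ]] [[80 81 80 80 80 80 79 79 81 80 79]
 [79 79 80 79 79 79 79 78 79 79 80]
 [77 77 78 77 79 78 78 77 77 77 77]
 [76 77 76 76 77 76 76 76 76 76 75]
 [76 75 76 74 75 75 74 75 74 75 74]
 [73 74 74 74 73 73 73 73 73 73 74]
 [71 72 71 71 71 72 71 72 71 71 72]
 [69 70 69 69 69 70 69 69 69 69 70]
 [67 68 67 67 68 68 67 67 67 67 68]]
```

```bash
sed -i 's/range(3)/range(5)/;s/W<115/W<180/;s/u,v=278,123/u,v=277,120/;/^print(W/,$d' hole.py; python3 hole.py
```

```text
[276.91262136 118.29773463] [276.89286613 118.26159286] (19.377037048339844, 19.681982040405273) [[543.25, 153.28, 76.0], [543.24, 153.31, 76.0]] [544.32  87.63 200.69]
[276.79288026 118.26860841] [276.75997829 118.22481728] (19.407617568969727, 19.734947204589844) [[543.22, 153.3, 76.0], [543.19, 153.34, 76.0]] [544.32  87.71 200.68]
[276.82258065 118.36451613] [276.79177284 118.33430386] (19.347946166992188, 19.7744197845459) [[543.27, 153.3, 76.0], [543.25, 153.33, 76.0]] [544.35  87.82 200.69]
[276.82467532 118.41233766] [276.83300209 118.45534611] (19.38490867614746, 19.565143585205078) [[543.28, 153.38, 76.0], [543.29, 153.34, 76.0]] [544.35  87.95 200.7 ]
[276.82847896 118.71197411] [276.81142807 118.75317574] (19.38062858581543, 19.693939208984375) [[543.27, 153.28, 76.0], [543.26, 153.25, 76.0]] [544.36  88.09 200.73]
```

Request:
move_arm(moves=[-0.34,0.0065,-0.1,0,-0.34,0.0065,0,0,-0.34,0.0065,0,0,-0.34,0.0065,0,0,-0.34,0.0065,0,0,-0.34,0.0065,0,0,-0.34,0.0065,0,0,-0.34,0.0065,0,0,-0.34,0.0065,0,0,-0.33,0.0065,0,0], claw=50)

```text
t: 9.65
eef_pos: [535.4, -421.9, 215.6]
tcp_rot: [3.142, -0.0, 1.535]
ft_force: [0.3, -0.4, -0.2]
opening: 0.528
grip_force: 0.0
```

Request:
move_arm(moves=[0,0,0,0,0,0,0,0,0,0,0,0,0,0,0,0,0,0,0,0])

```text
t: 10.28
eef_pos: [536.1, -419.4, 215.9]
tcp_rot: [3.141, 0.0, 1.536]
ft_force: [1.0, -0.1, 0.6]
opening: 0.525
grip_force: 0.0
```

```bash
python3 - <<'E'
from h import *
i=viewer.camera_info("wrist");im=viewer.read_camera("wrist");save("w2",im)
s=monitor.state();print(s["eef_pos"],s["tcp_rot"])
print(proj(i,[[535.3,-356,118],[535.3,-356,62]]))
E
```

```text
[ 536.03671434 -419.54824071  215.8259354 ] [3.14138086e+00 4.97358753e-05 1.53548196e+00]
[[277.09128872 122.27252446]
 [277.67639834 120.08912497]]
```

View pics/w2.png

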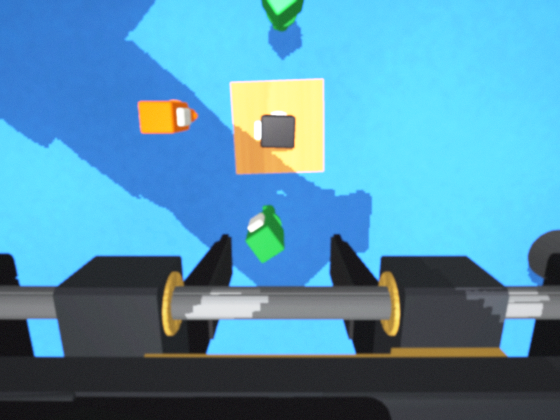

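The wrist view shows the black handle at (277,131), with its white button to the left (world −x). The wooden block is around it, and the orange and green lookalikes stand well clear.

```bash
python3 - <<'E'
from h import *
i=viewer.camera_info("wrist");im=viewer.read_camera("wrist").astype(int)
g=im.mean(2);m=np.zeros(g.shape,np.uint8);m[105:160,245:310]=(im.max(2)<125)[105:160,245:310]
n,l,s,c=cv2.connectedComponentsWithStats(m);j=1+np.argmax(s[1:,4]);print(s[j],c[j])
mm=(l==j).astype(np.uint8)
for b,z in((mm,118),):
    cn=max(cv2.findContours(b,0,1)[0],key=cv2.contourArea);r=cv2.minAreaRect(cv2.convexHull(cn));P=onplane(i,cv2.boxPoints(r),z)
    print(r,P.round(1).tolist(),P.mean(0).round(2),onplane(i,[c[j]],z).round(2))
    e=np.diff(np.r_[P,P[:1]],axis=0);print(np.degrees(np.arctan2(e[:,1],e[:,0])).round(1),np.linalg.norm(e,axis=1).round(1))
print(g[131,255:305].astype(int));print(g[105:160,280].astype(int))
E
```

```text
[261 115  33  32 808] [278.99752475 133.02227723]
((277.0, 130.5), (31.0, 32.0), 90.0) [[523.7, -350.5, 118.0], [547.0, -351.4, 118.0], [546.4, -373.8, 118.0], [522.6, -372.9, 118.0]] [ 534.96 -362.15  118.  ] [[ 536.37 -363.91  118.  ]]
[ -2.1 -91.6 177.9  87.2] [23.3 22.4 23.8 22.4]
[255 255 255 255 255 255 205 123 116 121 121 120 120 119 118 117 118 118
 115 116 116 116 116 114 116 115 115 111 115 112 113 111 110 114 112 113
 111 108  99 122 182 209 218 219 218 219 217 216 217 218]
[220 220 220 220 222 235 254 255 255 252 152  92 113 121 126 128 124 125
 123 119 123 121 116 116 116 115 115 116 114 112 111 111 111 111 108 108
 105 106 104 104  98  91 116 153 167 174 195 212 218 219 220 218 213 202
 186]
```

Request:
move_arm(moves=[0.19,-0.008,0,0,0.185,-0.007,0,0,0,0,0.3,0,0,0,0.3,0,0,0,0.2,0,0,0,0.1,0,0,0,0,0,0,0,0,0,0,0,0,0])

```text
t: 11.5
eef_pos: [536.0, -364.0, 81.9]
tcp_rot: [3.14, 0.001, 1.535]
ft_force: [0.1, -0.2, 0.1]
opening: 0.527
grip_force: 0.0
```

Request:
move_arm(moves=[0,0,0.03,0,0,0,0.02,0,0,0,0,0,0,0,0,0])

```text
t: 12.0
eef_pos: [535.6, -363.6, 73.1]
tcp_rot: [-3.142, -0.0, 1.535]
ft_force: [0.0, 0.9, 0.2]
opening: 0.523
grip_force: 0.0
```

Request:
move_arm(moves=[0,0,0,0,0,0,0,0,0,0,0,0,0,0,0,0,0,0,0,0,0,0,0,0], claw=0)

```text
t: 12.75
eef_pos: [535.7, -363.7, 73.2]
tcp_rot: [3.141, -0.0, 1.535]
ft_force: [-0.3, -1.4, 0.9]
opening: 0.275
grip_force: 30.0
```

Request:
move_arm(moves=[0,0,-0.05,0,0,0,-0.1,0,0,0,-0.15,0,0,0,-0.2,0,0,0,-0.2,0,0,0,-0.15,0,0,0,-0.05,0,0,0,0,0,0,0,0,0])

```text
t: 13.88
eef_pos: [535.3, -363.4, 207.2]
tcp_rot: [-3.14, -0.001, 1.535]
ft_force: [-0.3, 0.2, -2.5]
opening: 0.274
grip_force: 30.0
```

Request:
move_arm(moves=[0.15,-0.005,0,0,0.25,-0.005,0,0,0.27,-0.005,0,0,0.27,-0.005,0,0,0.27,-0.005,0,0,0.27,-0.005,0,0,0.27,-0.005,0,0,0.27,-0.005,0,0,0.27,-0.005,0,0,0.27,-0.005,0,0])

```text
t: 15.12
eef_pos: [541.0, 22.6, 207.8]
tcp_rot: [-3.141, -0.0, 1.535]
ft_force: [0.7, -0.3, -2.3]
opening: 0.274
grip_force: 30.0
```

Request:
move_arm(moves=[0.27,-0.005,0,0,0.27,-0.005,0,0,0.25,-0.005,0,0,0.091,-0.004,0,0,0,0,0.2,0,0,0,0.1,0,0,0,0,0,0,0,0,0])

```text
t: 16.12
eef_pos: [544.1, 152.3, 163.9]
tcp_rot: [3.141, -0.0, 1.534]
ft_force: [-0.6, -0.6, -1.5]
opening: 0.27
grip_force: 30.0
```

```bash
python3 - <<'E'
from h import *
s=monitor.state();print(s["eef_pos"],s["tcp_rot"])
i=viewer.camera_info("wrist");a=viewer.read_camera("wrist");print(proj(i,[[543.25,153.3,76]]))
i=viewer.camera_info("side");b=viewer.read_camera("side");p=proj(i,[[543.25,153.3,76],[543.25,153.3,100]]);print(p)
save("w3",a);save("s3",b)
u,v=p[1].astype(int);x0,y0=u-45,v-50
d=np.zeros((420,800,3),np.uint8);d[:,:420]=cv2.resize(a[60:270,175:385],None,fx=2,fy=2,interpolation=2)
c=cv2.resize(b[y0:y0+100,x0:x0+90],None,fx=4,fy=4,interpolation=2);d[:400,430:790]=c;print(x0,y0);save("c3",d)
E
```

```text
[544.13692001 152.29433402 163.85621622] [ 3.14075579e+00 -2.02945293e-04  1.53445760e+00]
[[279.95282619 208.04036821]]
[[240.38677244 181.7546861 ]
 [239.84041579 173.89843405]]
194 123
```

View pics/c3.png

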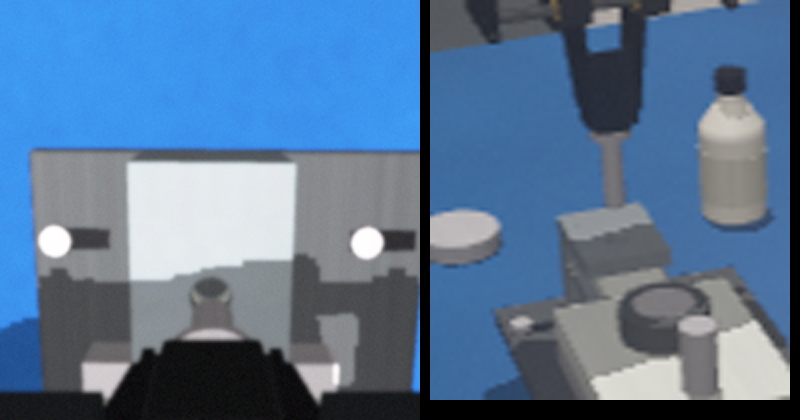

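The wrist crop shows the shank tip near (280,209), just over the fork hole, whose far rim is still visible at about (280,202). The side crop shows the shank upright above the fork. I'll zoom in with the projected circles drawn.

```bash
python3 - <<'E'
from h import *
i=viewer.camera_info("wrist");a=viewer.read_camera("wrist");s=monitor.state();e=s["eef_pos"];print(e)
t=np.linspace(0,2*np.pi,60);C=np.c_[np.cos(t),np.sin(t)]
def circ(x,y,r,z): return proj(i,np.c_[x+r*C[:,0],y+r*C[:,1],np.full(60,z)])
f=12;x0,y0=250,180;A=cv2.resize(a[y0:y0+50,x0:x0+60],None,fx=f,fy=f,interpolation=cv2.INTER_NEAREST)
A=np.ascontiguousarray(A)
for p,c in((circ(543.25,153.3,7.5,76),(255,0,0)),(circ(e[0],e[1]+.5,7,e[2]-11.2-51),(0,255,0)),(circ(e[0],e[1]+.5,6,e[2]-63.2),(255,255,0))):
    q=((p-[x0,y0]+.5)*f).astype(int);cv2.polylines(A,[q],True,c,1)
save("z3",A);g=a.astype(int).mean(2)
print(g[196:222,280].astype(int));print(g[206,262:298].astype(int))
E
```

```text
[544.07836712 152.42891105 163.93931299]
[139 133 116  94  83  77  78  77  77  76  76  75  85  98 104 103 103 103
 105 105 104 102 104 102 105 104]
[144 146 143 143 145 143 137 127 121 127 123 108  90  84  76  75  76  75
  76  76  75  79  78  87 101 116 127 128 126 133 136 139 140 142 141 140]
```

View pics/z3.png

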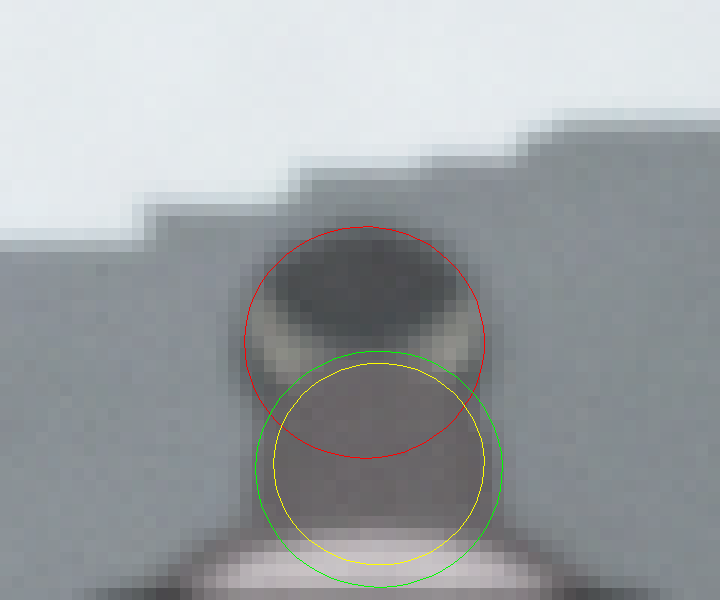

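Request:
move_arm(moves=[-0.002,-0.0033,0.05,0,0,0,0.05,0,0,0,0.04,0,0,0,0,0,0,0,0,0,0,0,0,0])

```text
t: 17.02
eef_pos: [543.4, 152.3, 142.4]
tcp_rot: [3.141, -0.0, 1.535]
ft_force: [-0.1, 1.0, -2.7]
opening: 0.269
grip_force: 30.0
```

Request:
move_arm(moves=[0,0,0.01,0,0,0,0.01,0,0,0,0.01,0,0,0,0,0])

```text
t: 17.52
eef_pos: [543.2, 152.3, 137.5]
tcp_rot: [-3.141, -0.0, 1.535]
ft_force: [0.2, -0.6, -2.4]
opening: 0.274
grip_force: 30.0
```

Request:
move_arm(moves=[0,0,0.01,0,0,0,0.01,0,0,0,0.01,0,0,0,0,0])

```text
t: 18.02
eef_pos: [543.3, 152.2, 133.1]
tcp_rot: [-3.142, -0.0, 1.535]
ft_force: [0.6, 0.2, -3.0]
opening: 0.272
grip_force: 30.0
```

Request:
move_arm(moves=[0,0,0.014,0,0,0,0.014,0,0,0,0.014,0,0,0,0.014,0])

```text
t: 18.52
eef_pos: [543.4, 152.3, 124.7]
tcp_rot: [3.141, -0.0, 1.535]
ft_force: [0.9, -0.4, -1.6]
opening: 0.277
grip_force: 30.0
```

Request:
move_arm(moves=[0,0,0.014,0,0,0,0,0])

```text
t: 18.77
eef_pos: [543.3, 152.2, 122.5]
tcp_rot: [-3.142, 0.0, 1.535]
ft_force: [0.7, -0.5, -2.6]
opening: 0.272
grip_force: 30.0
```

Tip at about z=59, so it is already into the tongue with no resistance. I'll keep going down in small steps.

Request:
move_arm(moves=[0,0,0.014,0,0,0,0.014,0,0,0,0.014,0,0,0,0.014,0,0,0,0,0])

```text
t: 19.4
eef_pos: [543.3, 152.2, 114.1]
tcp_rot: [-3.142, -0.0, 1.535]
ft_force: [1.1, -1.3, -3.2]
opening: 0.272
grip_force: 30.0
```

Request:
move_arm(moves=[0,0,0.014,0,0,0,0.014,0,0,0,0.014,0,0,0,0,0])

```text
t: 19.9
eef_pos: [543.3, 152.2, 107.8]
tcp_rot: [-3.142, -0.0, 1.535]
ft_force: [2.1, -0.5, -2.0]
opening: 0.273
grip_force: 30.0
```

Request:
move_arm(moves=[0,0,0.02,0,0,0,0.02,0,0,0,0.02,0,0,0,0.02,0,0,0,0.02,0,0,0,0,0])

```text
t: 20.65
eef_pos: [543.3, 152.2, 92.7]
tcp_rot: [-3.141, -0.0, 1.535]
ft_force: [3.0, -2.0, -4.7]
opening: 0.271
grip_force: 30.0
```

Request:
move_arm(moves=[0,0,0.008,0,0,0,0.008,0,0,0,0,0])

```text
t: 21.02
eef_pos: [543.3, 152.3, 90.6]
tcp_rot: [3.141, -0.0, 1.535]
ft_force: [1.7, -2.2, -2.9]
opening: 0.27
grip_force: 30.0
```

Request:
move_arm(moves=[0,0,0.008,0,0,0,0.005,0,0,0,0,0])

```text
t: 21.4
eef_pos: [543.3, 152.2, 88.6]
tcp_rot: [3.142, -0.0, 1.535]
ft_force: [2.4, -2.7, -2.0]
opening: 0.274
grip_force: 30.0
```

Request:
move_arm(moves=[0,0,0.006,0,0,0,0,0,0,0,0,0])

```text
t: 21.78
eef_pos: [543.3, 152.3, 87.7]
tcp_rot: [3.141, -0.0, 1.535]
ft_force: [3.9, -3.0, -1.7]
opening: 0.274
grip_force: 30.0
```

Request:
move_arm(moves=[0,0,0.006,0,0,0,0,0,0,0,0,0])

```text
t: 22.15
eef_pos: [543.3, 152.3, 87.1]
tcp_rot: [3.141, -0.0, 1.535]
ft_force: [0.7, -3.6, 5.1]
opening: 0.273
grip_force: 30.0
```

Request:
move_arm(moves=[0,0,0.004,0,0,0,0,0,0,0,0,0])

```text
t: 22.52
eef_pos: [543.3, 152.3, 87.1]
tcp_rot: [3.141, -0.0, 1.535]
ft_force: [-1.4, -3.7, 12.4]
opening: 0.274
grip_force: 30.0
```

Shoulder seated: z is steady at 87.1 with 12 N upward force. I'll release and retreat straight up.

Request:
move_arm(moves=[0,0,0,0,0,0,0,0,0,0,0,0,0,0,0,0], claw=55)

```text
t: 23.02
eef_pos: [543.2, 152.4, 86.1]
tcp_rot: [-3.141, -0.0, 1.535]
ft_force: [-0.2, 0.9, -0.1]
opening: 0.57
grip_force: 0.0
```

Request:
move_arm(moves=[0,0,-0.05,0,0,0,-0.2,0,0,0,-0.3,0,0,0,-0.3,0,-0.3,0,0,0,-0.1,0,0,0,0,0,0,0,0,0,0,0,0,0,0,0])

```text
t: 24.15
eef_pos: [541.1, 93.1, 213.5]
tcp_rot: [-3.141, -0.0, 1.536]
ft_force: [-0.5, 0.4, -0.5]
opening: 0.578
grip_force: 0.0
```

```bash
python3 - <<'E'
from h import *
s=monitor.state();print(s["eef_pos"],s["opening"])
a=viewer.read_camera("wrist");b=viewer.read_camera("side")
d=np.zeros((420,800,3),np.uint8);d[:,:420]=cv2.resize(a[60:270,175:385],None,fx=2,fy=2,interpolation=2)
d[:400,430:790]=cv2.resize(b[123:223,194:284],None,fx=4,fy=4,interpolation=2);save("c4",d)
E
```

```text
[541.07767179  93.08252235 213.46457457] 0.5780300520824383
```

View pics/c4.png

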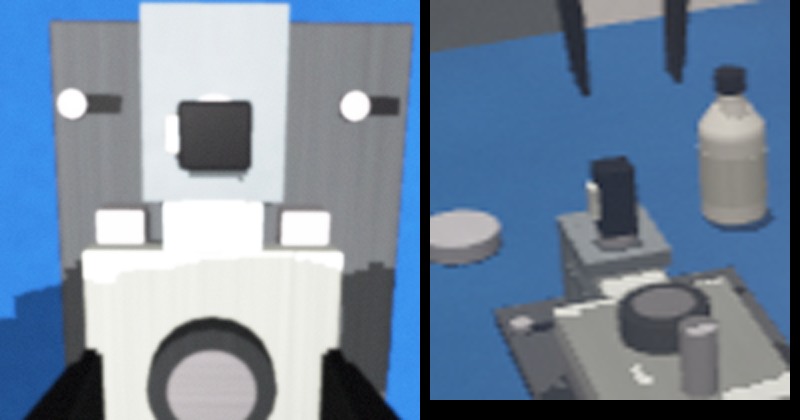

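The pin stands upright with its shoulder flat on the fork. The button is out (white tab at crop (172,133)), the carriage is home and the gripper is clear.

```bash
python3 -c "
from cell import order; print(order.job_done())"
```

```text
the job is handed in; nothing more can be done
None
```

I pushed the carriage home until it met its stop (13 N on the last nudge), put the ball-lock pin down through all three holes until its shoulder sat on the fork, and released it with the button sprung out; I handed the job in at about 24 s of the 72 s. The locked balls under the lower lug were not in view.

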